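# Switch off the UV lamp and draw out the exposure tray

### The job

The circuit board has had its exposure. Switch the UV lamp off at the rocker on its controller by pressing down the half that stands up, and only then hook a fingertip behind the up-turned front lip of the exposure tray and draw the tray smoothly out along its rails, as far as it goes, without hauling on its stop. Do it all with the fingertips: pinch and lift nothing, keep off the board under its glass so that it stays lying where it is on the tray, leave everything else on the bench alone, and leave the tray out with the hand clear.

Things in the scene. Friction and masses are not known exactly. Their poses are not given: they have to be found in the camera images.
- rocker (a joint): lamp rocker switch on the flat top of the controller, 26 mm wide across and 44 mm long (two halves of 22 mm meeting in a shallow V at the pivot); radians: 0 = lamp on (far half stands up at 0.36 rad, near half level), 0.36 = lamp off (far half level, near half up). About 2.5 N on the raised end turns it; it stays where it is left
- rocker_high (a point): middle of the outer top edge of the rocker's far half, the half that stands up at the start; it moves with the rocker: 83 mm above the table when up, 75 mm when pressed down level. Top of the bezel round the rocker 71 mm, top of the controller 69 mm
- rocker_pivot (a point): fixed point at the rocker's pivot, its centre, 75 mm above the table; x axis level, pointing from the pivot to the half that stands up at the start. The controller is a fixed grey box 120 (x) by 140 (y) by 69 mm high, centred 15 mm to +x and 30 mm to -y of this point; a timer knob, 28 mm across, top at 83 mm, stands 50 mm to +x and 75 mm to -y (leave it alone)
- tray (a joint): how far the exposure tray is drawn out, m: 0 = home under the hood, 0.16 = out against its stop. It slides with about 2.5 N of friction plus 12 N per m/s and stays where it is left; 0.45 kg
- lip (a point): top middle of the back face (hood side) of the tray's up-turned front lip, 64 mm above the table; moves with the tray. x points into the hood (the tray draws out to -x), y along the lip, z up. Lip 160 mm long (y), sheet 3 mm thick, 32 mm above the tray floor, rolled edge 8 mm thick in front. Behind it about 80 mm of floor is bare, to the glass; the hood's face is 59 mm behind it when home
- unit: UV exposure unit, fixed: grey LED hood 210 (x) by 220 mm (y), flat top 90 mm above the table, open in front with a slot 37 mm high over the tray; before it a base plate with two steel rails reaches to 345 mm in front of the hood's centre. Origin on the table under the hood's centre, x axis along the rails to the back
- tray_bed (a point): point on the top of the tray floor (32 mm above the table), 149 mm behind the lip's back face, on the tray's centre line; moves with the tray; same axes as the lip. The tray's side rims are 9 mm high
- pane_mid (a point): centre of the glass pane 110 x 85 x 6 mm with the circuit board beneath it, lying loose flat on the tray floor within about 25 mm of tray_bed (0.1 to 0.2 kg); not to be touched
- dish: bystander: white plastic developing dish 120 x 150 x 35 mm; origin under its centre
- clip_table: bystander: black binder clip, 32 mm wide, 16 mm high, wire handles, lying on the table beside the rails; origin under its body
- clip_hood: bystander: the same kind of clip, lying on top of the hood
- bulb: bystander: white reflector lamp bulb 50 mm across, 57 mm high, standing face down in front of the base plate; origin at its foot
- blank: bystander: copper-clad board 60 x 90 x 5 mm lying in front of the base plate; origin under its centre
- developer: bystander: white plastic bottle 56 mm across, 110 mm high; origin under its centre
- driver: bystander: screwdriver 180 mm long, lying on the table
There are look-alikes about, which are no part of the job. What is shaped like the part that bears rocker but brown or red is not meant.

How it is judged (in metres and radians):
On the way, in this order (a step that is already met when the one before it is completed fails the run):
1. the lamp is switched off with the tray still home (value of joint rocker above 0.28 rad and value of joint tray below 0.045 m), for 0.1 s.
2. the tray is drawn fully out (value of joint tray above 0.152 m), for 0.2 s.
At the end, for the whole second after the job is handed in: the rocker is at off (past 0.28 of 0.36 rad), the tray is out to within 8 mm of its 160 mm stop and at rest, and the glass with the board lies flat and still on the tray, its centre no more than 25 mm from tray_bed sideways, 20 mm towards the lip and 40 mm towards the back (value of joint rocker above 0.28 rad and value of joint tray above 0.152 m and velocity of joint tray below 0.01 m/s and linear speed of pane below 0.02 m/s and x of pane_mid in the frame of tray_bed between -0.02 and 0.04 m and y of pane_mid in the frame of tray_bed between -0.025 and 0.025 m and z of pane_mid in the frame of tray_bed below 0.008 m and angle between pane_mid's own z axis and vertical below 0.05 rad); the robot touches nothing.
It fails at once if the tray is drawn out (past 45 mm) while the lamp is still on (value of joint tray above 0.045 m and value of joint rocker below 0.28 rad).
It fails at once if the tray is jerked (faster than 0.4 m/s) (velocity of joint tray above 0.4 m/s).
It fails at once if the tray is pinched or hauled on (over 35 N from the fingers) (contact force between the fingers and tray above 35 N).
It fails at once if the glass over the board is touched or lifted off the tray (contact force between any of the fingers, the arm and pane above 0.3 N or z of pane_mid in the frame of tray_bed above 0.015 m).
It fails at once if a bystander is moved or lifted (over 20 mm) (distance of any of dish, clip_table, clip_hood, bulb, blank, developer, driver from where it was at the start of the episode above 0.02 m).
It also fails if it takes over 51 s, if anything falls off the work surface, if the arm or the gripper's body presses on something with over 40 N, if the wrist force passes 120 N, or if a joint passes its speed limit or range.

### The arm

A 6-joint arm with a two-finger parallel gripper is mounted at the origin on the work surface. World frame = base frame: x ahead of the robot, y to its left, z up, the work surface at z = 0. Lengths are in m, angles in degrees, forces in N, time in s.
With the tool pointing down it reaches from about 0.4 to 0.825 m from the base axis. Payload 7 kg.
Tool frame: the origin (TCP) lies at the very end of the fingers, on their centre line; the grasp point (between the pads) lies 19 mm behind it; x points along the fingers, y is the direction in which the jaws open and shut, and the axes are right-handed (so a half turn about x gives the same grasp; the last joint's range is limited). The gripper opens to 88 mm and grips with 3 to 60 N. Pads are 19 mm wide; open, the fingers measure 130 mm over their backs; the gripper's body (78 mm by 193 mm) begins 47 mm behind the grasp point.
Start: joints at [89.273, 20.546, 0.682, 0, -70.136, -16.507], TCP at [0.2, 0.645, 0.227] pointing down, gripper open.
Joint ranges: [-176.03, 176.03], [-82.01, 121.73], [-58.28, 71.71], [-173.87, 95.51], [-174.79, -0.11], [-173.66, 173.66]. Speed limits (degrees/s): [136.94, 136.94, 172.46, 180, 180, 180].

### API

Orientations are given as [roll, pitch, yaw] about the fixed x, y, z axes, in that order (R = Rz(yaw) Ry(pitch) Rx(roll)).
In Python, from plant import monitor, eyes, ticket gives the robot as it stands. The module is installed in compiled form; this text tells all that it offers.
- The arm moves only by the shell command python3 -m crank 'ROWS'. ROWS is JSON, a list of rows, each an object with "linear": the shift along the world's x, y, z in units of 60 mm (1.0 is 60 mm), a list of three; "rot": the turn, a rotation vector about the world's x, y, z in units of 5 degrees (1.0 is 5 degrees), a list of three; "hand": the opening, from 0 (shut) to 1 (fully open). In form: [{"linear": [tx, ty, tz], "rot": [ax, ay, az], "hand": hand}, ...]. A call has 1 to 20 rows; each row shifts and turns the pose as measured when the row begins; what a row does not reach is not made up. A row lasts 1/8 s, in which the tool goes at most 62.5 mm and 10.7 degrees, less where a joint would pass 70% of its speed; a pose out of reach is approached as far as the arm can. A call is refused whole if a number of a shift passes 1 or a number of a turn 1, either way. A call with a gripper value outside its range is refused whole. The fingers move at their own pace and stop on an object; the grip force is fixed at half the most. Time passes only in rows, so rows that do not move let the fingers close. It gives the time, the measured TCP pose, the force and the opening at its end, in the units of the state.
- monitor.get_obs(): the state, without advancing time (a new reading comes with each control period).
- eyes.snapshot(name): name is "scene" or "top" or "wrist"; returns a dict with "image" (384x512x3 uint8, red, green, blue), "depth" (384x512 float32, m along the optical axis (not along the pixel's ray), 0 where there is no reading), "K" (3x3 intrinsics, pixels), "k1" (the pictures are not rectified: a ray, as slopes to the right and down, at radius r is drawn at 1 + k1 r^2 times it, then the intrinsics apply), "camera_from_world" (4x4, takes a point from world to camera coordinates); the wrist camera has in their place "hand_eye" (4x4, takes a point from camera to tool coordinates, whose origin is the TCP and whose axes are the tool frame's). Camera axes: x right, y up, looking along -z (the intrinsics and any distortion apply to the point x, -y, -z); pixel columns grow to the right and rows downward; lengths in m; the calibration is good to about 2 mm. A picture is of the moment at which its call begins: read the wrist's pose just before it.
- ticket.close_job(): hands the job in, once; it reports no verdict.
The state is a dict: "clock": time; "joint_pos": joint angles; "qvel": joint speeds; "tau": joint torques, N m; "tool_pos": TCP position; "orientation": TCP orientation; "force": force on the tool from outside, world axes, zero at the start; "moment": the same for the moment, N m; "opening": finger opening in m.
Only numpy, scipy, OpenCV 4.12 (cv2) and the standard library are available. Lean on these libraries where they do the work, as an engineer would, in place of code of your own. Each camera call takes 0.05 s, during which the arm holds its last target.

## Working session

There is one attempt and no reset: what is moved stays moved. The work goes in short steps, Python scripts to look and compute and a shell command to move; the robot and the scene stay as the last step left them, time stands still between calls to the robot, and variables do not carry over. Pictures are saved under pics/ and viewed, and the job is handed in when it is done.

```bash
mkdir -p pics; cat > h.py <<'E'
import numpy as np,cv2
from plant import monitor,eyes,ticket
def snap(n,f=None):
    o=monitor.get_obs(); s=eyes.snapshot(n)
    if f: cv2.imwrite('pics/'+f,s['image'][:,:,::-1])
    if 'camera_from_world' in s: s['wfc']=np.linalg.inv(s['camera_from_world'])
    else:
        from scipy.spatial.transform import Rotation as R
        T=np.eye(4);T[:3,:3]=R.from_euler('xyz',o['orientation'],degrees=True).as_matrix();T[:3,3]=o['tool_pos'];s['wfc']=T@s['hand_eye']
    return s
def rays(s,uv):
    uv=np.asarray(uv,float).reshape(-1,2);K=s['K']
    d=np.stack([(uv[:,0]-K[0,2])/K[0,0],(uv[:,1]-K[1,2])/K[1,1]],1);u=d.copy()
    for _ in range(20): u=d/(1+s['k1']*(u**2).sum(1,keepdims=True))
    c=np.stack([u[:,0],-u[:,1],-np.ones(len(u))],1)
    return s['wfc'][:3,3],c@s['wfc'][:3,:3].T
def onz(s,uv,z):
    o,d=rays(s,uv); return o+d*((z-o[2])/d[:,2])[:,None]
def dep(s,uv):
    uv=np.asarray(uv).reshape(-1,2); o,d=rays(s,uv); return o+d*s['depth'][uv[:,1].astype(int),uv[:,0].astype(int)][:,None]
def cloud(s):
    h,w=s['depth'].shape; v,u=np.mgrid[:h,:w]; o,d=rays(s,np.stack([u.ravel(),v.ravel()],1))
    return (o+d*s['depth'].ravel()[:,None]).reshape(h,w,3)
E
python3 - <<'E'
from h import *
print(monitor.get_obs())
for n in ['scene','top','wrist']:
    s=snap(n,n+'0.png'); print(n,s['wfc'].round(3).tolist(),s['k1'])
E
```

```text
{'clock': 0.0, 'joint_pos': array([ 8.92720649e+01,  2.05929193e+01,  6.33802482e-01, -2.07661435e-02,
       -7.01369345e+01, -1.65070123e+01]), 'qvel': array([ 0.07688312,  0.04906739, -0.03877538, -0.05300027, -0.06600255,
       -0.04523745]), 'tau': array([ 9.52384798e-04, -5.82716453e+01,  2.93057477e+01,  6.99715421e+00,
        7.24798796e-03, -1.64380212e-04]), 'tool_pos': array([0.19987161, 0.64420811, 0.22560414]), 'orientation': array([  95.02033101,   89.90198428, -102.22168858]), 'force': array([ 0.53035866,  0.26158998, -0.46668211]), 'moment': array([-0.03434938,  0.0286682 , -0.03180823]), 'opening': 0.08773376419943545}
scene [[-0.666, -0.608, 0.433, 1.076], [0.746, -0.542, 0.387, 0.464], [-0.001, 0.581, 0.814, 0.993], [0.0, 0.0, 0.0, 1.0]] -0.12261465127934564
top [[0.017, 0.983, -0.184, 0.349], [-1.0, 0.02, 0.016, 0.028], [0.019, 0.184, 0.983, 1.345], [0.0, 0.0, 0.0, 1.0]] -0.06661798204605272
wrist [[-0.296, 0.915, 0.274, 0.274], [-0.955, -0.284, -0.084, 0.621], [0.001, -0.286, 0.958, 0.383], [0.0, 0.0, 0.0, 1.0]] -0.06087530012392011
```

View pics/scene0.png

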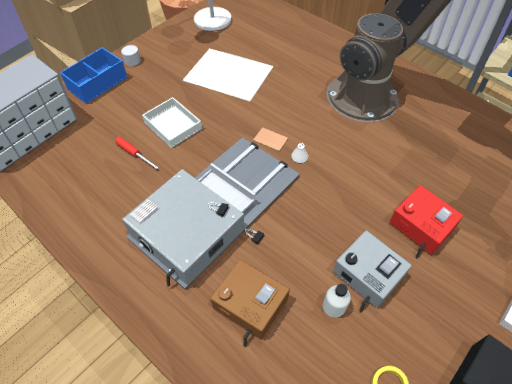

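View pics/top0.png

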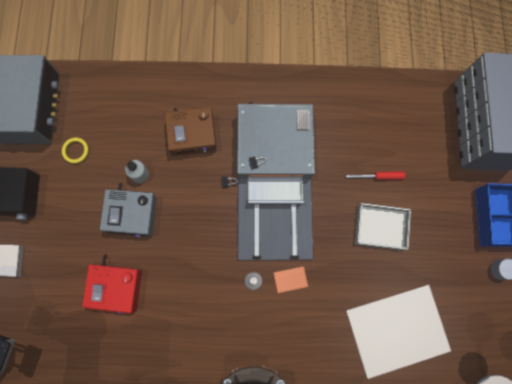

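View pics/wrist0.png

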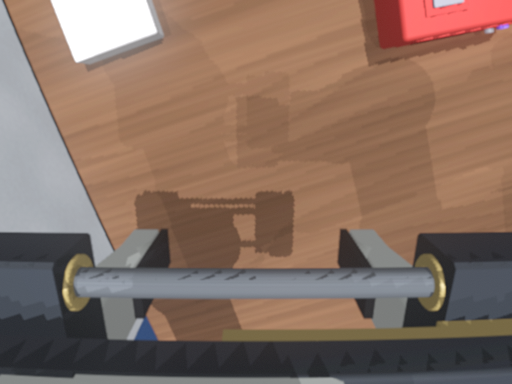

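```bash
python3 - <<'E'
from h import *
t=snap('top');s=snap('scene')
def crop(s,x0,y0,x1,y1,k,f): cv2.imwrite('pics/'+f,cv2.resize(s['image'][y0:y1,x0:x1,::-1],None,fx=k,fy=k,interpolation=cv2.INTER_CUBIC))
crop(t,95,180,165,245,8,'t_ctl.png');crop(t,210,90,330,300,2.8,'t_unit.png');crop(s,320,220,420,320,6,'s_ctl.png');crop(s,110,120,310,290,3.5,'s_unit.png')
print(t['K'],t['depth'].min(),t['depth'].max())
c=cloud(t)
for n,(u,v) in dict(rk=(115,214),ctl=(135,225),hood=(275,130),tray=(275,190),lip=(275,203),table=(330,240)).items(): print(n,c[v,u].round(4))
E
```

```text
[[453.16935158   0.         254.25202342]
 [  0.         453.16935158 198.51960466]
 [  0.           0.           1.        ]] 0.0 2.3774414
rk [0.5337 0.4023 0.0744]
ctl [0.5037 0.3437 0.0728]
hood [ 0.788  -0.0485  0.0885]
tray [ 0.6215 -0.0535  0.0313]
lip [ 0.5824 -0.0538  0.0316]
table [ 0.4791 -0.2211  0.0009]
```

View pics/t_ctl.png

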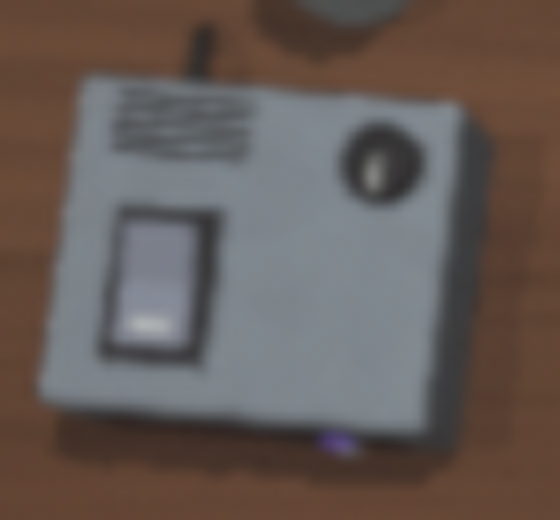

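View pics/t_unit.png

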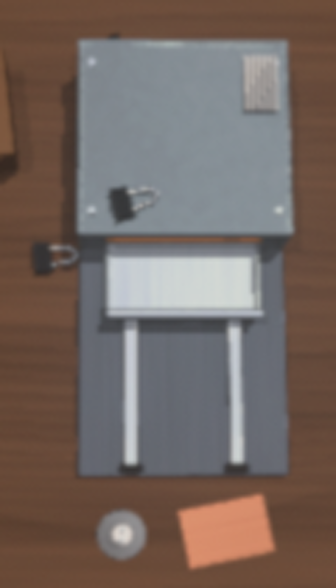

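View pics/s_ctl.png

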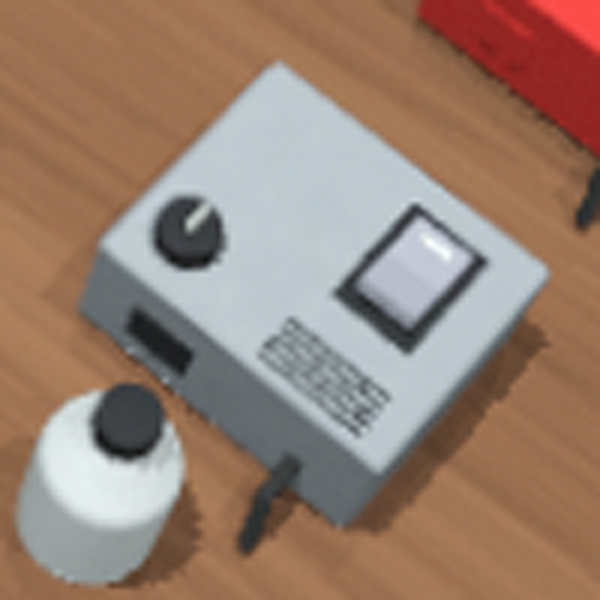

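View pics/s_unit.png

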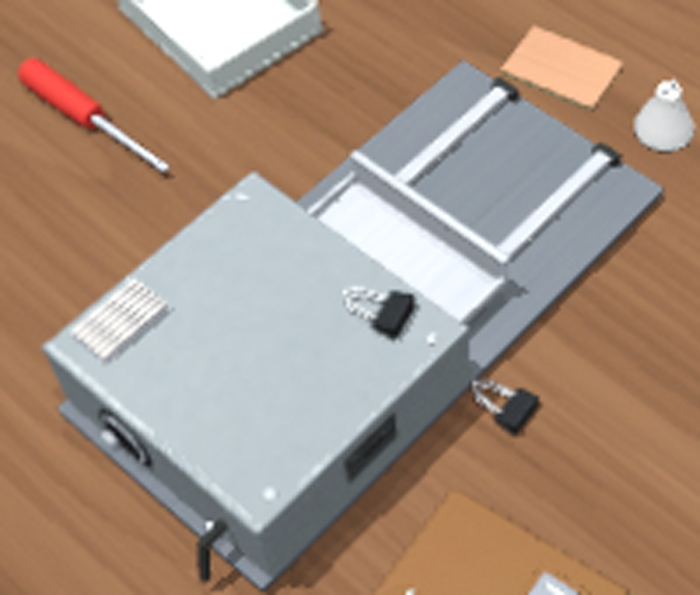

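```bash
python3 - <<'E'
from h import *
t=snap('top');s=snap('scene')
T=lambda p:np.array([[x/8+95-.44,y/8+180-.44] for x,y in p])
S=lambda p:np.array([[x/6+320-.42,y/6+220-.42] for x,y in p])
# controller top corners top view
for nm,f,im,p in [('top',T,t,[(42,402),(85,78),(465,103),(428,432)]),('scene',S,s,[(547,270),(380,474),(100,243),(278,62)])]:
    c=onz(im,f(p),.069);print(nm,c.round(4).tolist(),'ctr',c.mean(0).round(4))
    d=c[1]-c[0]+c[2]-c[3];print('yaw',np.degrees(np.arctan2(d[1],d[0])))
b=onz(t,T([(98,358),(118,206),(222,212),(203,366)]),.071);print('bezel',b.round(4).tolist(),b.mean(0).round(4))
b=onz(s,S([(487,262),(408,352),(336,293),(416,206)]),.071);print('bezelS',b.round(4).tolist(),b.mean(0).round(4))
U=lambda p:np.array([[x/2.8+210-.32,y/2.8+90-.32] for x,y in p])
print('lip top(back/front edge)',onz(t,U([(106,311),(263,311),(106,319),(263,319)]),.064).round(4).tolist())
print('hood top',onz(t,U([(78,235),(78,42),(288,40),(293,235)]),.09).round(4).tolist())
V=lambda p:np.array([[x/3.5+110-.36,y/3.5+120-.36] for x,y in p])
print('lipS',onz(s,V([(350,155),(508,262)]),.064).round(4).tolist())
print('hoodS',onz(s,V([(470,328),(252,532),(45,348),(252,173)]),.09).round(4).tolist())
c=cloud(s)
for v in range(395,400):pass
# depth profile across lip in scene cloud
m=(c[...,2]>.04)&(c[...,2]<.075)&(c[...,0]>.52)&(c[...,0]<.66)&(abs(c[...,1]+.05)<.1)
print(c[m].round(4)[::6])
E
```

```text
top [[0.4883, 0.444, 0.069], [0.6056, 0.4376, 0.069], [0.5992, 0.2998, 0.069], [0.4807, 0.3061, 0.069]] ctr [0.5435 0.3719 0.069 ]
yaw -3.081849366084365
scene [[0.4928, 0.4452, 0.069], [0.6099, 0.4403, 0.069], [0.601, 0.3025, 0.069], [0.4839, 0.3098, 0.069]] ctr [0.5469 0.3744 0.069 ]
yaw -2.9936454238709556
bezel [[0.5042, 0.4246, 0.071], [0.5589, 0.4215, 0.071], [0.5575, 0.384, 0.071], [0.5022, 0.387, 0.071]] [0.5307 0.4043 0.071 ]
bezelS [[0.507, 0.4249, 0.071], [0.5611, 0.4214, 0.071], [0.5584, 0.3861, 0.071], [0.5044, 0.3897, 0.071]] [0.5327 0.4055 0.071 ]
lip top(back/front edge) [[0.5815, 0.0272, 0.064], [0.5848, -0.1343, 0.064], [0.5732, 0.0271, 0.064], [0.5765, -0.1342, 0.064]]
hood top [[0.6547, 0.0573, 0.09], [0.863, 0.0624, 0.09], [0.871, -0.1587, 0.09], [0.6595, -0.162, 0.09]]
lipS [[0.5903, -0.133, 0.064], [0.5846, 0.0292, 0.064]]
hoodS [[0.6589, 0.0592, 0.09], [0.8703, 0.0599, 0.09], [0.8726, -0.1541, 0.09], [0.6663, -0.1599, 0.09]]
[[ 0.5858 -0.1321  0.0646]
 [ 0.5918 -0.1259  0.0664]
 [ 0.5885 -0.1262  0.0587]
 [ 0.5892 -0.1259  0.0553]
 [ 0.5896 -0.1303  0.0476]
 [
[... 864 characters left out ...]
 0.5893 -0.0265  0.0651]
 [ 0.5893 -0.0422  0.0465]
 [ 0.5866 -0.0219  0.0621]
 [ 0.5879 -0.0361  0.046 ]
 [ 0.5859 -0.0153  0.0628]
 [ 0.5858 -0.0269  0.0476]
 [ 0.5842 -0.0059  0.0651]
 [ 0.5866 -0.0149  0.0548]
 [ 0.5902 -0.0266  0.0432]
 [ 0.5878 -0.0064  0.0593]
 [ 0.5877 -0.0217  0.0405]
 [ 0.5865  0.0033  0.0623]
 [ 0.5886 -0.0096  0.048 ]
 [ 0.5869  0.0108  0.0651]
 [ 0.5866 -0.0042  0.0464]
 [ 0.5864  0.0174  0.0662]
 [ 0.587   0.0072  0.0527]
 [ 0.5835  0.0254  0.0661]
 [ 0.5869  0.0214  0.0615]
 [ 0.588   0.0152  0.0521]
 [ 0.5884  0.0119  0.0448]
 [ 0.5873  0.0145  0.0414]
 [ 0.5864  0.0245  0.0453]
 [ 0.5974  0.0271  0.041 ]
 [ 0.6264  0.0249  0.0427]
 [ 0.6337  0.0282  0.0447]]
```

```bash
python3 -m crank '[{"linear":[0.73,-0.5,-0.05],"rot":[0,0,0.4],"hand":0},{"linear":[0.73,-0.5,-0.05],"rot":[0,0,0.4],"hand":0},{"linear":[0.73,-0.5,-0.05],"rot":[0,0,0.4],"hand":0},{"linear":[0.73,-0.5,-0.05],"rot":[0,0,0.4],"hand":0},{"linear":[0.73,-0.5,-0.05],"rot":[0,0,0.4],"hand":0},{"linear":[0.73,-0.5,-0.05],"rot":[0,0,0.4],"hand":0},{"linear":[0.73,-0.5,-0.05],"rot":[0,0,0.3],"hand":0},{"linear":[0.73,-0.5,-0.05],"rot":[0,0,0.3],"hand":0},{"linear":[0,0,0],"rot":[0,0,0],"hand":0},{"linear":[0,0,0],"rot":[0,0,0],"hand":0}]'; cat > st.py <<'E'
from h import *
from scipy.spatial.transform import Rotation as R
o=monitor.get_obs();m=R.from_euler('xyz',o['orientation'],degrees=True).as_matrix()
print(o['clock'],o['tool_pos'].round(4),'F',o['force'].round(2),'op',round(o['opening'],4),'approach',m[:,0].round(4),'jaw',m[:,1].round(3),np.degrees(np.arctan2(m[1,1],m[0,1])))
E
python3 st.py; python3 -c "
from h import *
snap('wrist','w1.png');snap('scene','s1.png')"
```

```text
clock: 1.6
tool_pos: [0.5593, 0.3962, 0.201]
orientation: [-106.3, 90.0, 72.1]
force: [0.1, -0.4, 0.5]
opening: 0.0007
1.6 [0.5593 0.3962 0.201 ] F [ 0.09 -0.44  0.52] op 0.0007 approach [ 1.e-04  2.e-04 -1.e+00] jaw [-0.028 -1.    -0.   ] -91.59569414435633
```

View pics/w1.png

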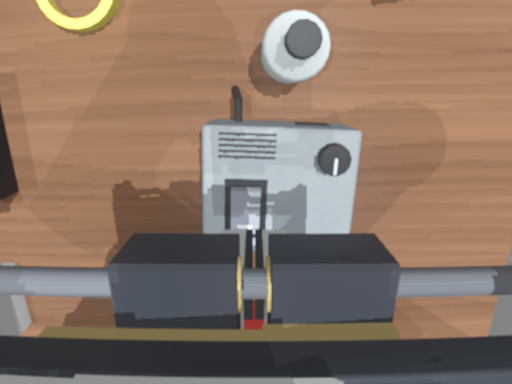

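View pics/s1.png

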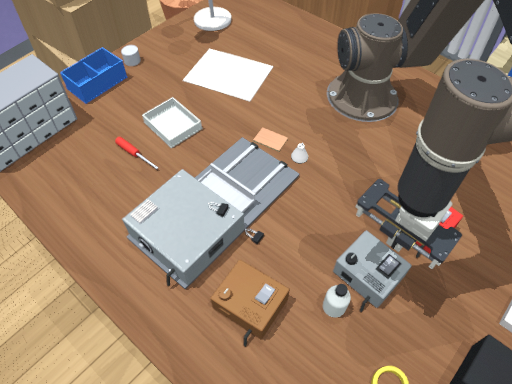

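```bash
python3 - <<'E'
from h import *
s=snap('wrist');print(onz(s,[(225,180),(268,180)],.071).round(4), onz(s,[(203,122),(359,130)],.069).round(4))
cv2.imwrite('pics/w1c.png',cv2.resize(s['image'][110:350,180:380,::-1],None,fx=2.5,fy=2.5,interpolation=cv2.INTER_CUBIC))
E
```

```text
[[0.5605 0.4213 0.071 ]
 [0.5595 0.3832 0.071 ]] [[0.6115 0.4377 0.069 ]
 [0.6015 0.3042 0.069 ]]
```

View pics/w1c.png

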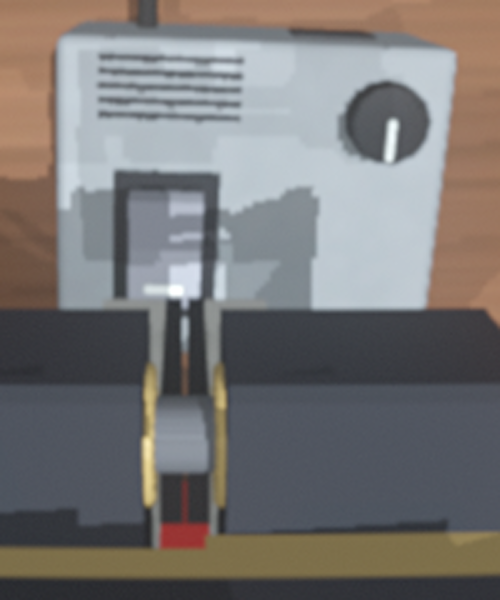

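```bash
python3 -m crank '[{"linear":[-0.17,0.11,-0.4],"rot":[0,0,0],"hand":0},{"linear":[0,0,-0.5],"rot":[0,0,0],"hand":0},{"linear":[0,0,-0.5],"rot":[0,0,0],"hand":0},{"linear":[0,0,-0.3],"rot":[0,0,0],"hand":0},{"linear":[0,0,0],"rot":[0,0,0],"hand":0}]'; python3 st.py;
```

```text
clock: 2.38
tool_pos: [0.5445, 0.4091, 0.0995]
orientation: [-129.0, 89.7, 50.0]
force: [0.4, 0.2, 0.3]
opening: 0.0
2.375 [0.5445 0.4091 0.0995] F [0.44 0.21 0.31] op 0.0 approach [ 0.0035  0.0042 -1.    ] jaw [-0.018 -1.    -0.004] -91.03153212148895
```

```bash
python3 -m crank '[{"linear":[0.08,-0.1,-0.1],"rot":[0,0,0],"hand":0},{"linear":[0,0,-0.1],"rot":[0,0,0],"hand":0},{"linear":[0,0,0],"rot":[0,0,0],"hand":0}]'; python3 st.py; python3 - <<'E'
from h import *
s=snap('scene');cv2.imwrite('pics/s2.png',cv2.resize(s['image'][200:320,320:460,::-1],None,fx=5,fy=5,interpolation=cv2.INTER_CUBIC))
E
```

```text
clock: 2.75
tool_pos: [0.5507, 0.404, 0.0895]
orientation: [-131.5, 89.5, 47.5]
force: [-0.4, 0.3, -0.0]
opening: 0.0003
2.75 [0.5507 0.404  0.0895] F [-0.36  0.29 -0.01] op 0.0003 approach [ 0.0064  0.007  -1.    ] jaw [-0.017 -1.    -0.007] -90.99184560529915
```

View pics/s2.png

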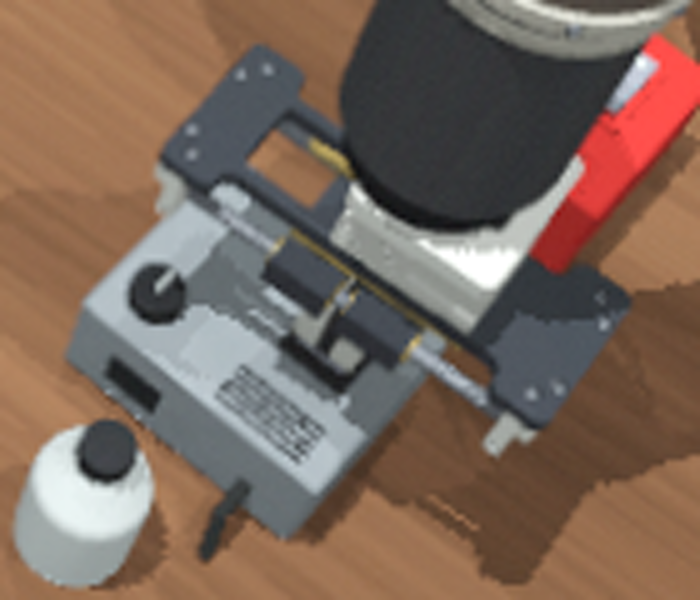

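```bash
python3 -m crank '[{"linear":[0,0,-0.06],"rot":[0,0,0],"hand":0},{"linear":[0,0,-0.06],"rot":[0,0,0],"hand":0},{"linear":[0,0,-0.06],"rot":[0,0,0],"hand":0},{"linear":[0,0,0],"rot":[0,0,0],"hand":0}]'; python3 st.py
```

```text
clock: 3.3
tool_pos: [0.5521, 0.4045, 0.0799]
orientation: [-135.5, 89.3, 43.6]
force: [-1.0, 0.2, 0.5]
opening: 0.0006
3.3 [0.5521 0.4045 0.0799] F [-0.96  0.16  0.47] op 0.0006 approach [ 0.0091  0.0087 -0.9999] jaw [-0.017 -1.    -0.009] -90.9740547211256
```

```bash
python3 -m crank '[{"linear":[-0.04,0,-0.05],"rot":[0,0,0],"hand":0},{"linear":[0,0,-0.05],"rot":[0,0,0],"hand":0},{"linear":[0,0,0],"rot":[0,0,0],"hand":0}]'; python3 st.py
```

```text
clock: 3.68
tool_pos: [0.5503, 0.405, 0.0754]
orientation: [-137.7, 89.1, 41.3]
force: [0.4, -1.0, 1.9]
opening: 0.0007
3.675 [0.5503 0.405  0.0754] F [ 0.36 -0.98  1.91] op 0.0007 approach [ 0.0112  0.0099 -0.9999] jaw [-0.016 -1.    -0.01 ] -90.93384201547605
```

```bash
python3 -m crank '[{"linear":[-0.02,0,-0.05],"rot":[0,0,0],"hand":0},{"linear":[0,0,-0.05],"rot":[0,0,0],"hand":0},{"linear":[0,0,0],"rot":[0,0,0],"hand":0}]'; python3 st.py
```

```text
clock: 4.05
tool_pos: [0.5501, 0.405, 0.0757]
orientation: [-143.4, 88.9, 35.8]
force: [0.2, 0.3, -0.6]
opening: 0.0004
4.05 [0.5501 0.405  0.0757] F [ 0.24  0.34 -0.55] op 0.0004 approach [ 0.0154  0.0111 -0.9998] jaw [-0.014 -1.    -0.011] -90.81049360931867
```

```bash
python3 -m crank '[{"linear":[0,0,-0.12],"rot":[0,0,0],"hand":0},{"linear":[0,0,-0.12],"rot":[0,0,0],"hand":0}]'; python3 st.py;  python3 -m crank '[{"linear":[0,0,0.4],"rot":[0,0,0],"hand":0},{"linear":[0,0,0.6],"rot":[0,0,0],"hand":0},{"linear":[-0.5,0,0.8],"rot":[0,0,0],"hand":0},{"linear":[-0.9,0,0.3],"rot":[0,0,0],"hand":0},{"linear":[0,0,0],"rot":[0,0,0],"hand":0}]';python3 st.py; python3 - <<'E'
from h import *
s=snap('wrist','w3.png');s=snap('top','t3.png');cv2.imwrite('pics/t3c.png',cv2.resize(s['image'][170:250,90:180,::-1],None,fx=7,fy=7,interpolation=cv2.INTER_CUBIC))
E
```

```text
clock: 4.3
tool_pos: [0.5506, 0.4055, 0.0744]
orientation: [-149.1, 88.6, 30.3]
force: [-24.2, -12.5, 61.4]
opening: 0.0008
4.3 [0.5506 0.4055 0.0744] F [-24.24 -12.49  61.38] op 0.0008 approach [ 0.0209  0.0122 -0.9997] jaw [-0.009 -1.    -0.012] -90.53712899041986
clock: 4.92
tool_pos: [0.4616, 0.4049, 0.2017]
orientation: [-143.4, 88.9, 35.9]
force: [0.7, 1.2, 0.5]
opening: 0.0001
4.925 [0.4616 0.4049 0.2017] F [0.67 1.2  0.51] op 0.0001 approach [ 0.0162  0.0118 -0.9998] jaw [-0.011 -1.    -0.012] -90.6064033719082
```

View pics/w3.png

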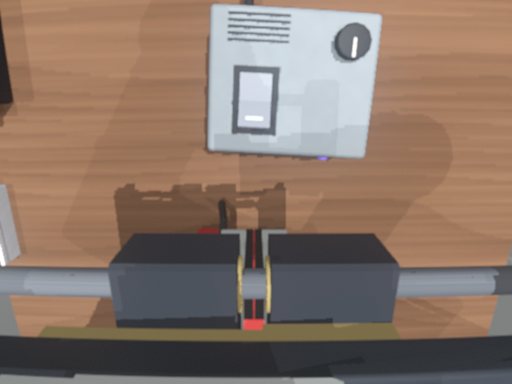

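View pics/t3c.png

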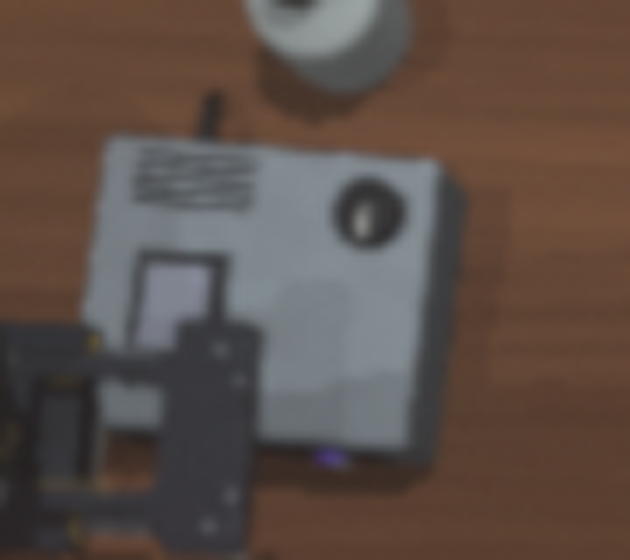

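```bash
python3 - <<'E'
from h import *
for n in ['wrist','scene']:
    s=snap(n);c=cloud(s).reshape(-1,3)
    a=np.radians(-3);d=c-[.5325,.4045,0];x=d[:,0]*np.cos(a)+d[:,1]*np.sin(a);y=-d[:,0]*np.sin(a)+d[:,1]*np.cos(a)
    for q in range(-30,31,4):
        m=(abs(y)<.009)&(abs(x-q/1000)<.002);print(n,q,m.sum(),np.median(c[m,2]).round(4) if m.any() else '')
s=snap('wrist');cv2.imwrite('pics/w3c.png',cv2.resize(s['image'][50:150,200:300,::-1],None,fx=6,fy=6,interpolation=cv2.INTER_CUBIC))
E
```

```text
wrist -30 1480 0.2814
wrist -26 91 0.0705
wrist -22 73 0.0784
wrist -18 114 0.0813
wrist -14 111 0.0801
wrist -10 111 0.0783
wrist -6 108 0.0767
wrist -2 111 0.0752
wrist 2 109 0.0744
wrist 6 884 0.3587
wrist 10 111 0.0744
wrist 14 111 0.0743
wrist 18 113 0.0743
wrist 22 106 0.074
wrist 26 112 0.0702
wrist 30 108 0.0686
scene -30 240 0.4989
scene -26 1219 0.5461
scene -22 130 0.5333
scene -18 12 0.0825
scene -14 14 0.0805
scene -10 18 0.0781
scene -6 11 0.0772
scene -2 14 0.0765
scene 2 13 0.0746
scene 6 10 0.0744
scene 10 11 0.0749
scene 14 13 0.0761
scene 18 12 0.075
scene 22 17 0.0737
scene 26 15 0.0716
scene 30 14 0.0706
```

View pics/w3c.png

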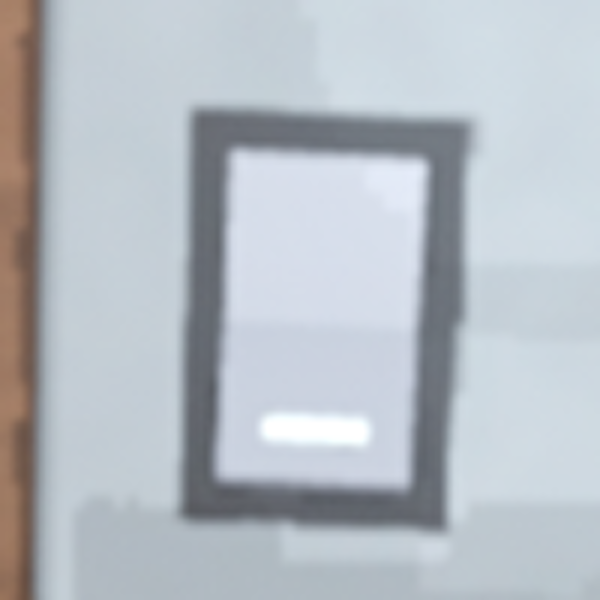

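```bash
python3 -m crank '[{"linear":[0.25,-0.5,0],"rot":[-0.07,0.1,0],"hand":0},{"linear":[0.25,-0.8,0],"rot":[-0.07,0.1,0],"hand":0},{"linear":[0.25,-0.8,0],"rot":[0,0,0],"hand":0},{"linear":[0.25,-0.8,0],"rot":[0,0,0],"hand":0},{"linear":[0.25,-0.8,0],"rot":[0,0,0],"hand":0},{"linear":[0.25,-0.8,0],"rot":[0,0,0],"hand":0},{"linear":[0.25,-0.8,0],"rot":[0,0,0],"hand":0},{"linear":[0.25,-0.8,0],"rot":[0,0,0],"hand":0},{"linear":[0.2,-0.8,0],"rot":[0,0,0],"hand":0},{"linear":[0.1,-0.4,0],"rot":[0,0,0],"hand":0},{"linear":[0,0,0],"rot":[0,0,0],"hand":0}]'; python3 st.py; python3 - <<'E'
from h import *
s=snap('wrist','w4.png')
E
```

```text
clock: 6.55
tool_pos: [0.6081, -0.0543, 0.1839]
orientation: [37.2, 88.5, -144.1]
force: [-0.9, 0.7, -0.1]
opening: 0.0001
6.55 [ 0.6081 -0.0543  0.1839] F [-0.91  0.72 -0.05] op 0.0001 approach [-0.0217 -0.0157 -0.9996] jaw [-0.023 -1.     0.016] -91.33994412836608
```

View pics/w4.png

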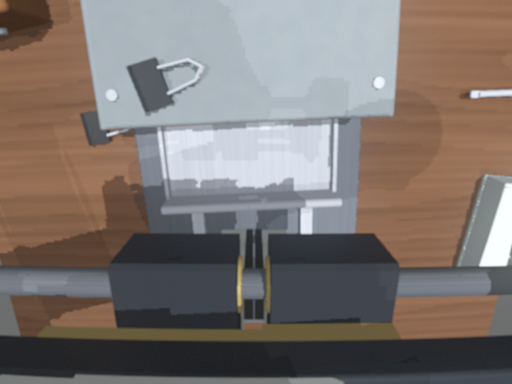

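```bash
python3 -m crank '[{"linear":[0.02,0.03,-0.1],"rot":[0.09,-0.12,0],"hand":0},{"linear":[0,0,0],"rot":[0,0,0],"hand":0}]'; python3 st.py; python3 - <<'E'
from h import *
s=snap('wrist');cv2.imwrite('pics/w5c.png',cv2.resize(s['image'][100:260,120:380,::-1],None,fx=3,fy=3,interpolation=cv2.INTER_CUBIC))
c=cloud(s).reshape(-1,3)
for y in (-.12,-.09,0,.015):
  print('y',y)
  for q in range(560,690,3):
    m=(abs(c[:,1]-y)<.008)&(abs(c[:,0]-q/1000)<.0015)
    if m.sum()>2: print(q,np.percentile(c[m,2],[10,50,90]).round(4),end=';')
E
```

```text
clock: 6.85
tool_pos: [0.6089, -0.0505, 0.1763]
orientation: [31.3, 89.2, -149.9]
force: [0.1, 0.0, -0.1]
opening: 0.0004
6.85 [ 0.6089 -0.0505  0.1763] F [ 0.13  0.02 -0.06] op 0.0004 approach [-0.0123 -0.0071 -0.9999] jaw [-0.022 -1.     0.007] -91.27825908753566
y -0.12
560 [0.0144 0.0157 0.0255];563 [0.0141 0.0155 0.0255];566 [0.0243 0.0251 0.0256];584 [0.0615 0.0626 0.0635];587 [0.062  0.063  0.0638];590 [0.0313 0.0473 0.0615];593 [0.0302 0.0313 0.0322];596 [0.0303 0.0312 0.0319];599 [0.0304 0.0313 0.032 ];602 [0.0307 0.0314 0.032 ];605 [0.0306 0.0314 0.0324];608 [0.0304 0.0315 0.0322];611 [0.0302 0.0316 0.0324];614 [0.0306 0.0314 0.0324];617 [0.0305 0.0312 0.0319];620 [0.0304 0.0314 0.0322];623 [0.0305 0.0315 0.0323];626 [0.0306 0.0314 0.0323];629 [0.0309 0.0315 0.0322];632 [0.0306 0.0313 0.0321];635 [0.0309 0.2586 0.2594];638 [0.0318 0.2588 0.2597];641 [0.032  0.2563 0.2583];644 [0.0302 0.0312 0.0323];647 [0.0305 0.0314 0.032 ];650 [0.0304 0.0313 0.032 ];653 [0.0305 0.0315 0.0324];656 [0.0304 0.0314 0.032 ];659 [0.0696 0.0705 0.0707];662 [0.0864 0.0875 0.0884];665 [0.0882 0.08
[... 2706 characters left out ...]
4 [0.0308 0.0315 0.0324];617 [0.0305 0.0315 0.0323];620 [0.0306 0.0315 0.0323];623 [0.0304 0.0313 0.0323];626 [0.0307 0.0315 0.0323];629 [0.0307 0.0315 0.0323];632 [0.0305 0.0313 0.0325];635 [0.0303 0.0315 0.0325];638 [0.0314 0.2578 0.2586];641 [0.0318 0.2578 0.2588];644 [0.0323 0.2553 0.2573];647 [0.0306 0.0312 0.0322];650 [0.0304 0.0312 0.0321];653 [0.0307 0.0314 0.0322];656 [0.0703 0.0708 0.071 ];659 [0.0862 0.0877 0.0889];662 [0.0882 0.089  0.09  ];665 [0.0885 0.0894 0.0903];668 [0.0884 0.0892 0.0901];671 [0.0884 0.0892 0.0903];674 [0.0894 0.1036 0.1054];677 [0.1022 0.1039 0.1054];680 [0.1024 0.1039 0.1054];683 [0.1018 0.1035 0.1055];686 [0.1013 0.1036 0.1053];689 [0.1015 0.1033 0.1056];
```

View pics/w5c.png

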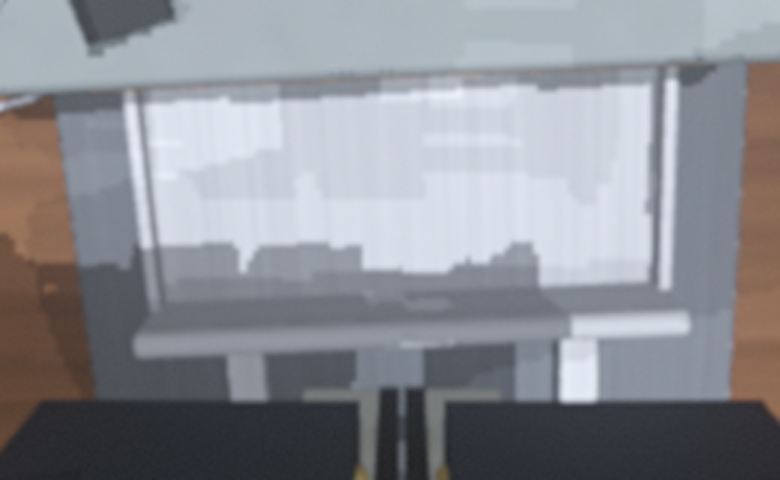

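```bash
python3 -m crank '[{"linear":[0.07,0,-0.3],"rot":[0.03,-0.06,0],"hand":0},{"linear":[0,0,-0.4],"rot":[0,0,0],"hand":0},{"linear":[0,0,-0.4],"rot":[0,0,0],"hand":0},{"linear":[0,0,-0.3],"rot":[0,0,0],"hand":0},{"linear":[0,0,0],"rot":[0,0,0],"hand":0}]'; python3 st.py
```

```text
clock: 7.52
tool_pos: [0.6143, -0.0464, 0.0927]
orientation: [61.2, 89.7, -119.7]
force: [0.0, 0.9, 0.4]
opening: 0.0001
7.525 [ 0.6143 -0.0464  0.0927] F [0.01 0.92 0.38] op 0.0001 approach [-0.0024 -0.0042 -1.    ] jaw [-0.016 -1.     0.004] -90.90597943337882
```

```bash
python3 -m crank '[{"linear":[0,0,-0.25],"rot":[0,0,0],"hand":0},{"linear":[0,0,-0.25],"rot":[0,0,0],"hand":0},{"linear":[0,0,-0.2],"rot":[0,0,0],"hand":0},{"linear":[0,0,-0.05],"rot":[0,0,0],"hand":0},{"linear":[0,0,0],"rot":[0,0,0],"hand":0}]'; python3 st.py;python3 - <<'E'
from h import *
s=snap('scene');cv2.imwrite('pics/s6.png',cv2.resize(s['image'][110:290,120:320,::-1],None,fx=3.3,fy=3.3,interpolation=cv2.INTER_CUBIC))
E
```

```text
clock: 8.15
tool_pos: [0.6154, -0.0455, 0.0464]
orientation: [92.7, 89.8, -88.1]
force: [0.3, -0.4, -0.8]
opening: 0.0006
8.15 [ 0.6154 -0.0455  0.0464] F [ 0.29 -0.4  -0.81] op 0.0006 approach [ 1.e-04 -4.e-03 -1.e+00] jaw [-0.014 -1.     0.004] -90.82495834404263
```

View pics/s6.png

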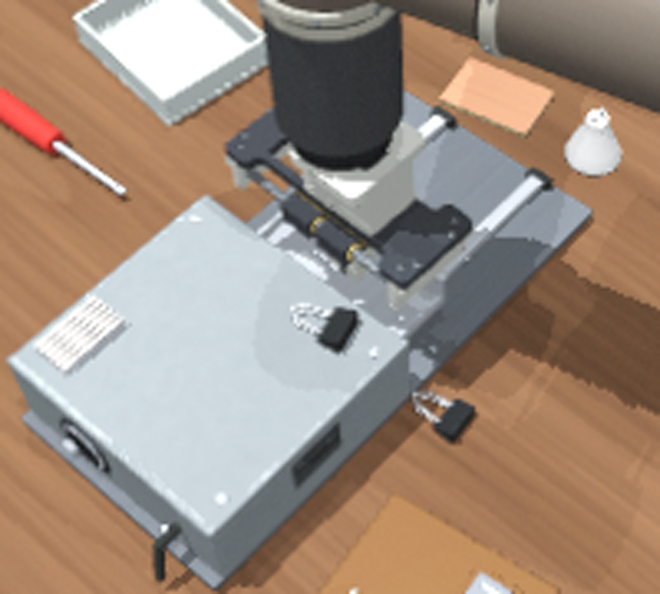

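```bash
python3 -m crank '[{"linear":[-0.1,0,0],"rot":[0,0,0],"hand":0},{"linear":[-0.1,0,0],"rot":[0,0,0],"hand":0},{"linear":[-0.05,0,0],"rot":[0,0,0],"hand":0},{"linear":[-0.05,0,0],"rot":[0,0,0],"hand":0},{"linear":[-0.06,0,0],"rot":[0,0,0],"hand":0},{"linear":[-0.07,0,0],"rot":[0,0,0],"hand":0},{"linear":[-0.08,0,0],"rot":[0,0,0],"hand":0}]'; python3 st.py
```

```text
clock: 9.07
tool_pos: [0.5858, -0.0453, 0.0485]
orientation: [154.7, 89.6, -26.1]
force: [2.5, -0.5, -1.5]
opening: 0.0001
9.075 [ 0.5858 -0.0453  0.0485] F [ 2.52 -0.48 -1.48] op 0.0001 approach [ 0.0066 -0.0032 -1.    ] jaw [-0.014 -1.     0.003] -90.79132211081418
```

```bash
python3 -m crank '[{"linear":[-0.1,0,-0.02],"rot":[0,0.03,0],"hand":0},{"linear":[-0.12,0,-0.01],"rot":[0,0,0],"hand":0},{"linear":[-0.14,0,-0.01],"rot":[0,0,0],"hand":0},{"linear":[-0.15,0,0],"rot":[0,0,0],"hand":0},{"linear":[-0.15,0,0],"rot":[0,0,0],"hand":0},{"linear":[-0.15,0,0],"rot":[0,0,0],"hand":0},{"linear":[-0.15,0,0],"rot":[0,0,0],"hand":0},{"linear":[-0.15,0,0],"rot":[0,0,0],"hand":0},{"linear":[-0.13,0,0],"rot":[0,0,0],"hand":0},{"linear":[-0.11,0,0],"rot":[0,0,0],"hand":0}]'; python3 st.py
```

```text
clock: 10.32
tool_pos: [0.4998, -0.0459, 0.0471]
orientation: [147.7, 89.6, -33.1]
force: [4.2, -2.9, 0.5]
opening: 0.0003
10.325 [ 0.4998 -0.0459  0.0471] F [ 4.19 -2.87  0.53] op 0.0003 approach [ 0.0059 -0.0038 -1.    ] jaw [-0.013 -1.     0.004] -90.74773200730316
```

```bash
python3 -m crank '[{"linear":[-0.1,0,0],"rot":[0,0.02,0],"hand":0},{"linear":[-0.1,0,0],"rot":[0,0,0],"hand":0},{"linear":[-0.1,0,0],"rot":[0,0,0],"hand":0},{"linear":[-0.1,0,0],"rot":[0,0,0],"hand":0},{"linear":[-0.08,0,0],"rot":[0,0,0],"hand":0},{"linear":[-0.06,0,0],"rot":[0,0,0],"hand":0},{"linear":[-0.04,0,0],"rot":[0,0,0],"hand":0},{"linear":[0,0,0],"rot":[0,0,0],"hand":0}]'; python3 st.py; python3 - <<'E'
from h import *
s=snap('top','t7.png')
E
```

```text
clock: 11.32
tool_pos: [0.4617, -0.0458, 0.0469]
orientation: [129.2, 89.7, -51.6]
force: [1.0, -1.1, 0.5]
opening: 0.0009
11.325 [ 0.4617 -0.0458  0.0469] F [ 1.02 -1.1   0.52] op 0.0009 approach [ 0.003  -0.0038 -1.    ] jaw [-0.013 -1.     0.004] -90.75288119415511
```

View pics/t7.png

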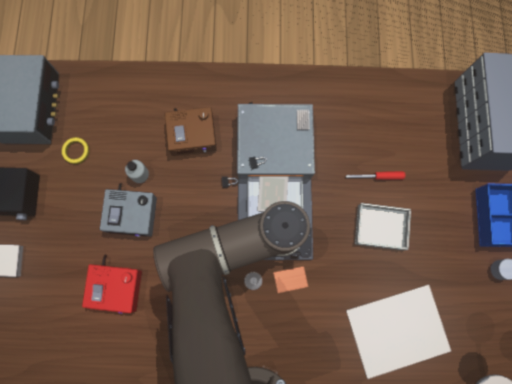

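```bash
python3 -m crank '[{"linear":[-0.03,0,0],"rot":[0,0,0],"hand":0},{"linear":[-0.03,0,0],"rot":[0,0,0],"hand":0},{"linear":[-0.03,0,0],"rot":[0,0,0],"hand":0}]'; python3 st.py;python3 -m crank '[{"linear":[-0.03,0,0],"rot":[0,0,0],"hand":0},{"linear":[-0.03,0,0],"rot":[0,0,0],"hand":0}]'; python3 st.py
```

```text
clock: 11.75
tool_pos: [0.4566, -0.0457, 0.0469]
orientation: [131.3, 89.7, -49.5]
force: [2.8, -2.8, 1.0]
opening: 0.0008
11.75 [ 0.4566 -0.0457  0.0469] F [ 2.84 -2.82  0.97] op 0.0008 approach [ 0.0033 -0.0039 -1.    ] jaw [-0.013 -1.     0.004] -90.7448106196752
clock: 12.0
tool_pos: [0.4532, -0.0457, 0.047]
orientation: [138.3, 89.7, -42.5]
force: [7.4, -3.5, -2.1]
opening: 0.0006
12.0 [ 0.4532 -0.0457  0.047 ] F [ 7.37 -3.54 -2.12] op 0.0006 approach [ 0.0042 -0.0038 -1.    ] jaw [-0.013 -1.     0.004] -90.73564586616347
```

```bash
python3 -m crank '[{"linear":[-0.025,0,0],"rot":[0,0,0],"hand":0}]'; python3 st.py;python3 -m crank '[{"linear":[-0.025,0,0],"rot":[0,0,0],"hand":0}]'; python3 st.py
```

```text
clock: 12.12
tool_pos: [0.4531, -0.0455, 0.0473]
orientation: [154.5, 89.6, -26.2]
force: [10.0, -4.1, -4.2]
opening: 0.001
12.125 [ 0.4531 -0.0455  0.0473] F [10.03 -4.06 -4.23] op 0.001 approach [ 0.007  -0.0034 -1.    ] jaw [-0.012 -1.     0.003] -90.69525613727663
clock: 12.25
tool_pos: [0.4532, -0.0451, 0.0476]
orientation: [164.4, 89.4, -16.2]
force: [8.2, -3.1, -3.9]
opening: 0.0006
12.25 [ 0.4532 -0.0451  0.0476] F [ 8.21 -3.12 -3.9 ] op 0.0006 approach [ 0.01   -0.0029 -0.9999] jaw [-0.012 -1.     0.003] -90.66007609377749
```

```bash
python3 -m crank '[{"linear":[0.08,0,0],"rot":[0,0,0],"hand":0},{"linear":[0.08,0,0],"rot":[0,0,0],"hand":0},{"linear":[0,0,0.1],"rot":[0,0,0],"hand":0}]'; python3 st.py
```

```text
clock: 12.62
tool_pos: [0.4607, -0.0453, 0.0527]
orientation: [147.7, 89.7, -33.0]
force: [-0.0, -0.7, -0.6]
opening: 0.0006
12.625 [ 0.4607 -0.0453  0.0527] F [-0.02 -0.7  -0.65] op 0.0006 approach [ 0.0051 -0.0033 -1.    ] jaw [-0.013 -1.     0.003] -90.72834119990699
```

Clear; lift away and swing aside for a look.

```bash
python3 -m crank '[{"linear":[0.02,0,0.3],"rot":[0,0,0],"hand":0},{"linear":[0,0,0.6],"rot":[0,0,0],"hand":0},{"linear":[0,0,0.8],"rot":[0,0,0],"hand":0},{"linear":[0,0,0.8],"rot":[0,0,0],"hand":0},{"linear":[0,0.6,0.3],"rot":[0,0,0],"hand":0},{"linear":[0,0.8,0],"rot":[0,0,0],"hand":0},{"linear":[0,0.8,0],"rot":[0,0,0],"hand":0},{"linear":[0,0.8,0],"rot":[0,0,0],"hand":0},{"linear":[0,0.7,0],"rot":[0,0,0],"hand":0},{"linear":[0,0,0],"rot":[0,0,0],"hand":0}]'; python3 st.py; python3 - <<'E'
from h import *
s=snap('top');cv2.imwrite('pics/t8.png',cv2.resize(s['image'][90:300,90:330,::-1],None,fx=2.8,fy=2.8,interpolation=cv2.INTER_CUBIC))
c=cloud(s).reshape(-1,3)
for y in (-.11,-.05,0):
  print('y',y)
  for q in range(405,680,6):
    m=(abs(c[:,1]-y)<.01)&(abs(c[:,0]-q/1000)<.003)
    if m.sum()>2: print(q,np.median(c[m,2]).round(4),end=';')
snap('scene','s8.png')
E
```

```text
clock: 13.88
tool_pos: [0.4553, 0.1816, 0.2294]
orientation: [96.7, 89.9, -84.3]
force: [0.1, -0.8, 0.0]
opening: 0.0006
13.875 [0.4553 0.1816 0.2294] F [ 0.11 -0.81  0.01] op 0.0006 approach [ 1.0e-04 -1.4e-03 -1.0e+00] jaw [-0.017 -1.     0.001] -90.97468251724402
y -0.11
405 -0.0001;411 -0.0012;417 -0.0003;423 0.0232;429 0.0239;435 0.0603;441 0.0593;447 0.0305;453 0.0317;459 0.0326;465 0.0307;471 0.0329;477 0.0305;483 0.0319;489 0.0305;495 0.0306;501 0.0314;507 0.0322;513 0.0311;519 0.0304;525 0.0315;531 0.0319;537 0.031;543 0.0303;549 0.0309;555 0.0325;561 0.0305;567 0.0313;573 0.0311;579 0.0324;585 0.0296;591 0.0296;597 0.0307;603 0.0306;609 0.0311;615 0.0309;621 0.0302;627 0.0318;633 0.0305;639 0.031;645 0.0306;651 0.0309;657 0.0328;663 0.0857;669 0.0886;675 0.0886;y -0.05
405 -0.0006;411 -0.0012;417 -0.0001;423 0.0164;429 0.0151;435 0.0603;441 0.0574;447 0.0306;453 0.0314;459 0.0323;465 0.0299;471 0.0303;477 0.0307;483 0.0308;489 0.032;495 0.0311;501 0.0309;507 0.0312;513 0.0308;519 0.0303;525 0.03;531 0.0304;537 0.0299;543 0.033;549 0.0362;555 0.0382;561 0.0372;567 0.038;573 0.0367;579 0.037;585 0.0377;591 0.0356;597 0.0375;603 0.0373;609 0.0374;615 0.0364;621 0.0363;627 0.0382;633 0.0372;639 0.0385;645 0.0375;651 0.0364;657 0.0717;663 0.0849;669 0.0887;675 0.0881;y 0
405 0.0005;411 0.0003;417 0.0113;423 0.027;429 0.0238;435 0.0618;441 0.0363;447 0.0328;453 0.0313;459 0.0319;465 0.0308;471 0.0312;477 0.0312;483 0.0314;489 0.0316;495 0.0303;501 0.0317;507 0.0301;513 0.0305;519 0.0312;525 0.0309;531 0.031;537 0.031;543 0.0307;549 0.032;555 0.0353;561 0.034;567 0.035;573 0.0343;579 0.0321;585 0.0332;591 0.0331;597 0.0312;603 0.0324;609 0.0318;615 0.034;621 0.0315;627 0.0312;633 0.0315;639 0.031;645 0.0309;651 0.0325;657 0.0733;663 0.0363;669 0.0896;675 0.091;
```

View pics/t8.png

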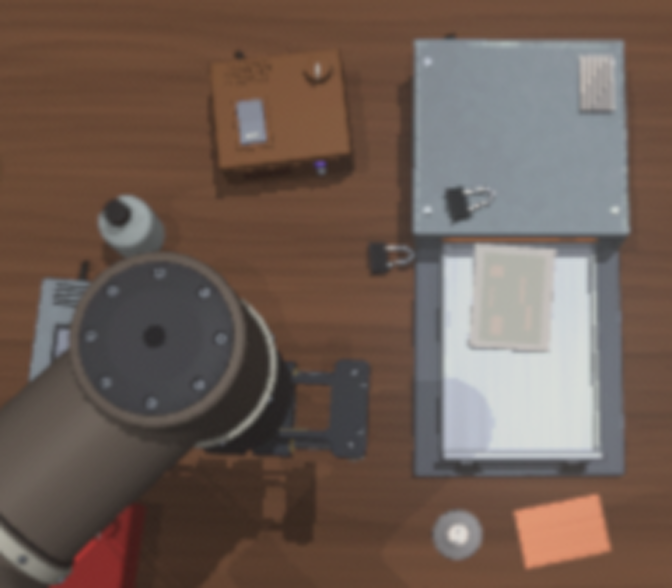

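View pics/s8.png

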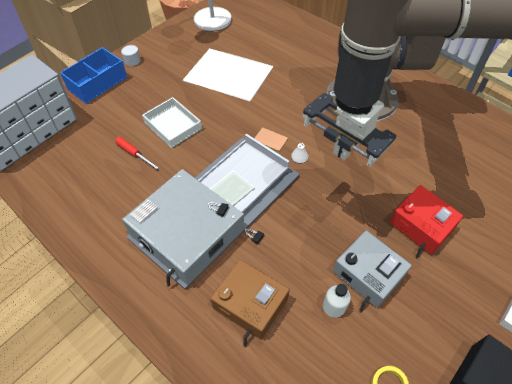

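```bash
python3 - <<'E'
from h import *
t=snap('top');s=snap('scene')
cv2.imwrite('pics/l9.png',cv2.resize(t['image'][235:270,230:320,::-1],None,fx=8,fy=8,interpolation=cv2.INTER_CUBIC))
cv2.imwrite('pics/l9s.png',cv2.resize(s['image'][125:215,195:305,::-1],None,fx=6,fy=6,interpolation=cv2.INTER_CUBIC))
E
```

```text
(no output)
```

View pics/l9.png

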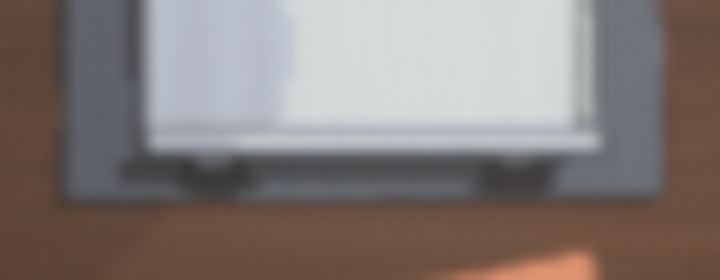

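View pics/l9s.png

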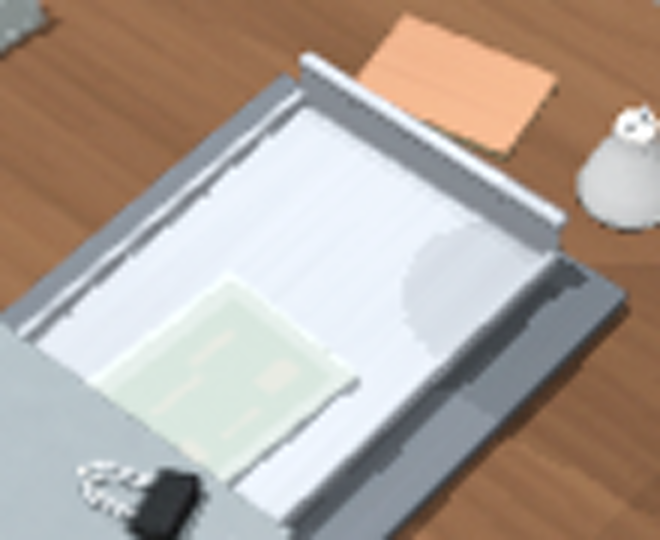

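```bash
python3 - <<'E'
from h import *
t=snap('top')
f=lambda x,y:[(x/8+230-.44,y/8+235-.44)]
p=onz(t,f(370,199),.015)[0];
for z in (.012,.018): print('plate',onz(t,f(370,199),z)[0].round(4))
print('lip back/front top',onz(t,f(370,131),.064)[0].round(4),onz(t,f(370,153),.064)[0].round(4))
g=lambda x,y:[(x/2.8+90-.32,y/2.8+90-.32)]
print('pane',onz(t,sum([g(*q) for q in [(475,246),(554,246),(549,350),(469,346)]],[]),.038).round(4))
print('tray sides',onz(t,g(442,400)+g(600,400),.041).round(4))
E
```

```text
plate [ 0.4182 -0.0589  0.012 ]
plate [ 0.4179 -0.0585  0.018 ]
lip back/front top [ 0.4393 -0.0553  0.064 ] [ 0.4316 -0.0554  0.064 ]
pane [[ 0.6568 -0.0063  0.038 ]
 [ 0.6586 -0.09    0.038 ]
 [ 0.5472 -0.0851  0.038 ]
 [ 0.5498 -0.0016  0.038 ]]
tray sides [[ 0.4924  0.0254  0.041 ]
 [ 0.4955 -0.138   0.041 ]]
```

```bash
python3 -c "
from h import *
print(ticket.close_job())"
```

```text
the job is handed in; nothing more can be done
None
```

The lamp is off, the tray is drawn out to its stop, and the job is handed in; no verdict was reported.

- **Rocker:** I pressed down the raised far half of the grey controller's rocker with the shut fingertips. Depth readings afterwards show that half level (about 74–75 mm) and the near half up (about 81–83 mm). That means it is off. The last press hit the end stop at about 61 N on the wrist, harder than needed but below the 120 N limit.
- **Tray:** I hooked a fingertip behind the lip and drew the tray out at no more than about 75 mm/s. It stopped moving at about 10 N on the fingers, so I backed off. The lip now lies about 21 mm behind the front edge of the base plate, which puts the tray at about 160 mm. A rougher estimate from the hood's face gave about 158 mm.
- **Glass and board:** They lie flat, about 13 mm towards the back and 8 mm to the side of `tray_bed`, inside the limits.
- **Hand and bystanders:** The hand is clear at about 230 mm height with near-zero force. The last pictures show no bystander moved; I checked this by eye and did not measure it.

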